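# Seat a slide carrier on the microscope calibration dock and hold it down

### The arm

A 7-joint arm with a two-finger parallel gripper is mounted at the origin on the work surface. World frame = base frame: x ahead of the robot, y to its left, z up, the work surface at z = 0. Lengths are in m, angles in rad, forces in N, time in s.
With the tool pointing down it reaches from about 0.35 to 0.9 m from the base axis. Payload 8.1 kg.
Tool frame: the origin (TCP) lies midway between the tips of the shut fingers; the grasp point (between the pads) lies 19 mm behind it (r.grip_depth is the z of the grasp point in the tool frame, in m); z points along the fingers, y is the line along which they close (so a half turn about z gives the same grasp; the last joint's range is limited). The gripper opens to 92 mm and grips with 3 to 60 N. Pads are 19 mm wide; open, the fingers measure 130 mm over their backs; the gripper's body (75 mm by 190 mm) begins 47 mm behind the grasp point.
Start: joints at [-0.103, 0.434, 0.025, 1.573, -0.012, 1.134, -0.075], TCP at [0.625, -0, 0.197] pointing down, gripper open.
Joint ranges: [-2.62, 2.62], [-0.44, 2.09], [-1.27, 1.32], [0.08, 2.57], [-1.32, 4.46], [0.12, 2], [-2.74, 2.74]. Speed limits (rad/s): [2.22, 2.22, 3.01, 3.01, 3.14, 3.14, 3.14].

### API

Orientations are given as a unit quaternion [x, y, z, w].
In Python, from station import r gives the robot as it stands. The module is installed in compiled form; this text tells all that it offers.
- The arm moves only by the shell command python3 -m handwheel 'ROWS' [FORCE]. ROWS is a JSON list that holds a single list of rows (three levels of brackets), with 1 to 12 rows, each of 5 numbers: the finger opening in m, then dx, dy, dz in a scale on which 1.0 is 1 m, then a turn about the tool's z in fractions of the full range, 1 being pi rad; each row is the pose to reach, as a shift and turn from the pose commanded when the command began, along the tool's axes at that moment; what a row does not reach only later rows make up. A row lasts 1/12 s, in which the tool goes at most 0.0417 m and 0.125 rad, less where a joint would pass 70% of its speed; a pose out of reach is approached as far as the arm can. The fingers move at their own pace and stop on an object; FORCE is the grip in N (left out, the last holds). Time passes only in rows, so rows that do not move let the fingers close. It prints the time, the measured TCP pose, the force, the opening and the grip force at its end. Input that does not fit is refused with a message, and nothing moves.
- r.state(): the state, without advancing time (a new reading comes with each control period).
- r.snapshot(name): name is "scene" or "side" or "wrist"; returns the picture (384x512x3 uint8, blue, green, red); there is no depth.
- r.camera_info(name): a dict with "K" (3x3 intrinsics, pixels), "k1" (the pictures are not rectified: a ray, as slopes to the right and down, at radius r is drawn at 1 + k1 r^2 times it, then the intrinsics apply), "R" (3x3) and "t" (3): a world point X has camera coordinates R X + t. Camera axes: x right, y down, z forward; pixel columns grow to the right and rows downward; lengths in m; the calibration is good to about 2 mm. A picture is of the moment at which its call begins: read the wrist's pose just before it. camera_info takes no time and is no camera call; for the wrist camera it gives the pose at the moment of the call.
- r.job_done(): hands the job in; it is judged then, once.
Trained networks look in the newest picture that a camera, given by its name, has taken for a name from the list of things; names that differ only in an ending like _2 or _b are one class to them, and where a whole thing is asked for, a point or a joint stands for the part that bears it (a point fixed in the world has none). Each returns a list of dicts, best first, with "confidence" (0 to 1); they miss things now and then, are a little off and sometimes report something else, mostly with a low value. They report only what shows in the picture. A call takes as long as a camera call. They do not tell look-alikes from the thing itself.
- r.trace(camera, label): "pixels" (384x512 bool, what is visible of it) and "at" ([column, row] as shares, 0 to 1, of the picture: columns of its width, rows of its height, amid what is visible of it).
- r.mark_of(camera, label): "at" ([column, row] as shares, 0 to 1, of the picture: columns of its width, rows of its height: a listed point, or the origin of a listed thing).
The state is a dict: "time_s": time; "q": joint angles; "dq": joint speeds; "effort": joint torques, N m; "tool_pos": TCP position; "tool_rot": TCP orientation; "wrist_force": force on the tool from outside, world axes, zero at the start; "moment": the same for the moment, N m; "grip_width": finger opening in m; "grip_force": force on a finger pad.
Only numpy, scipy, OpenCV 4.12 (cv2) and the standard library are available. Lean on these libraries where they do the work, as an engineer would, in place of code of your own. Each camera call takes 0.05 s, during which the arm holds its last target. There are 200 camera calls.

### The job

Pick up the aluminium slide carrier by its blue grip bar, bring it over the dock lying square with the sprung platform, and slide it about until the socket underneath drops over the locating pin that it hides. Then press the carrier gently down until the sprung platform is fully home on its stop, and finish like that: still holding the carrier and keeping it pressed down, not letting go. Leave the orange slide box, the glass dish and the oil bottle where they stand.

Things in the scene. Friction and masses are not known exactly. Their poses are not given: they have to be found in the camera images.
- carrier: loose slide carrier, 0.24 to 0.36 kg: aluminium block 110 (its x) x 76 (y) x 18 mm high, two glass slides flush in its top, blue grip bar on top. Origin: centre of the underside, z up. Centred on the origin the underside has a blind square socket, 14 x 14 mm, 14 mm deep, for the pin. Same either way round. Starts flat on the bench, left or right of the dock
- bar (a point): grip point in the carrier's blue bar, 42 mm above the carrier's origin; the bar is 50 long (carrier x) x 14 wide (carrier y) x 34 mm high and spans 18 to 52 mm above the underside
- dock: fixed cream dock housing 160 (its x) x 120 (y) x 36 mm high, the dark steel sprung platform above it. Origin: centre of the underside, on the bench, z up. The carrier lies with its 110 mm side along the dock's 160 mm side, either way round. Same if turned half a turn
- slot (a point): middle of the dark slot in the platform, at the height of the pin's tip, 56 mm above the bench. The fixed upright brass pin, 10 mm across, top 4 mm tapering to a 5 mm flat tip, stands anywhere within 8 mm either way of this point along the dock's y (0 in x): its place is not reported, only seen by camera. Over it the carrier drops 6 mm, from tip to platform
- seat (a point): centre of the platform's top face (dark steel, 140 x 106 mm, a yellow line near each end), 50 mm above the bench when up; moves down with the platform; axes as the dock's: x the long side, y along the slot
- platform (a joint): how far the sprung platform is pressed down, 0 (up) to 0.006 m (home on its stop). About 6.5 N starts it moving and about 11.5 N takes it to the stop, carrier weight included; it springs up again when let go. The carrier's weight alone does not move it, and it cannot be pressed flat while the pin tip is not in the socket
- slidebox: closed orange slide box 98 x 84 x 32 mm, loose, flat on the bench on the other side of the dock from the carrier; origin centre of its underside. Leave alone
- dish: small shallow glass dish, 86 mm across, 16 mm high; origin centre of its underside. Leave alone
- oil: small amber bottle with a black cap, 32 mm across, 65 mm high, standing; origin centre of its underside. Leave alone
There are look-alikes about, which are no part of the job. Of the things like the carrier, leave any that is brown or yellow; of the rest the smaller one is meant.

How it is judged:
On the way, in this order (a step that is already met when the one before it is completed fails the run):
1. the carrier is lifted clear of the bench in the gripper (height (world z) of carrier above 0.02 m and contact force between the fingers and carrier above 1 N), for 0.1 s.
2. the carrier has dropped over the pin and lies flat on the platform (z of carrier in the frame of seat between -0.003 and 0.002 m and x of carrier in the frame of seat between -0.005 and 0.005 m and y of carrier in the frame of seat between -0.012 and 0.012 m), for 0.1 s.
At the end, for the whole second after the job is handed in: Carrier flat on the platform (2 mm, 3 degrees), over the pin (within 5 mm of the platform's middle across the slot, 12 mm along it), square within 11 degrees, at rest; platform pressed at least 5 of its 6 mm; fingers still bearing on the carrier with over 1 N (all of step 2 and angle between carrier's own z axis and vertical below 0.05 rad and angle between the x axis of carrier and the x axis of dock, either way round below 0.2 rad and value of joint platform above 0.005 m and contact force between the fingers and carrier above 1 N and linear speed of carrier below 0.02 m/s); the arm keeps its last pose, push and grip.
It fails at once if the carrier is rammed onto the dock (more than 60 N) (contact force between carrier and dock above 60 N).
It fails at once if the slide box is pushed away (more than 20 mm) (distance of slidebox from where it was at the start of the episode above 0.02 m).
It fails at once if the dish is pushed away (more than 20 mm) (distance of dish from where it was at the start of the episode above 0.02 m).
It fails at once if the oil bottle is pushed away (more than 20 mm) or tipped (distance of oil from where it was at the start of the episode above 0.02 m or angle between oil's own z axis and vertical above 0.4 rad).
It also fails if it takes over 45 s, if anything falls off the work surface, if the arm or the gripper's body presses on something with over 40 N, if the wrist force passes 120 N, or if a joint passes its speed limit or range.

## Working session

There is one attempt and no reset: what is moved stays moved. The work goes in short steps, Python scripts to look and compute and a shell command to move; the robot and the scene stay as the last step left them, time stands still between calls to the robot, and variables do not carry over. Pictures are saved under pics/ and viewed, at most 10 in all, crops included, and the job is handed in when it is done.

```bash
mkdir -p pics; cat > h.py <<'E'
import numpy as np, cv2
from station import r
def ray(cam,at,info=None):
    i=info or r.camera_info(cam); K=np.array(i["K"]);R=np.array(i["R"]);t=np.array(i["t"])
    u=np.array([at[0]*512,at[1]*384]); d=np.array([(u[0]-K[0,2])/K[0,0],(u[1]-K[1,2])/K[1,1]])
    s=d.copy()
    for _ in range(20): s=d/(1+i["k1"]*(s@s))
    return -R.T@t, R.T@np.array([s[0],s[1],1.])
def onz(cam,at,z,info=None):
    o,d=ray(cam,at,info); return o+d*(z-o[2])/d[2]
def tri(a,b):
    (o1,d1),(o2,d2)=a,b; d1=d1/np.linalg.norm(d1);d2=d2/np.linalg.norm(d2)
    s=np.linalg.lstsq(np.c_[d1,-d2],o2-o1,rcond=None)[0]
    p,q=o1+s[0]*d1,o2+s[1]*d2; return (p+q)/2,np.linalg.norm(p-q)
E
python3 - <<'E'
from h import *
np.set_printoptions(precision=4,suppress=True)
ims=[]
for c in("scene","side","wrist"):
    im=r.snapshot(c); cv2.imwrite(f"pics/{c}0.png",im); ims.append(im)
    for l,z in(("carrier",0),("bar",.042),("slot",.056),("seat",.05),("dock",0),("slidebox",0),("dish",0),("oil",0)):
        for m in r.mark_of(c,l): print(c,l,round(m["confidence"],2),np.array(m["at"])*[512,384],onz(c,m["at"],z))
b=np.zeros((600,800,3),np.uint8)
for k,im in enumerate(ims): b[(k//2)*300:(k//2)*300+300,(k%2)*400:(k%2)*400+400]=cv2.resize(im,(400,300))
cv2.imwrite("pics/all0.png",b); print(r.state())
E
```

```text
scene carrier 0.93 [389.888  245.6064] [0.4457 0.4318 0.    ]
scene carrier 0.92 [314.624 232.704] [0.5415 0.272  0.    ]
scene carrier 0.75 [343.5008 193.9968] [0.37   0.2421 0.    ]
scene bar 0.85 [339.6096 180.7104] [0.3735 0.2241 0.042 ]
scene bar 0.78 [185.6    209.8176] [0.7428 0.0019 0.042 ]
scene bar 0.7 [318.6176 221.4912] [0.5367 0.2759 0.042 ]
scene bar 0.56 [394.3936 231.7824] [0.437  0.4281 0.042 ]
scene slot 0.81 [246.1184 169.8048] [0.5322 0.0119 0.056 ]
scene dock 0.89 [247.0912 184.896 ] [0.5333 0.0142 0.    ]
scene slidebox 0.92 [195.6864 138.816 ] [ 0.4901 -0.2839  0.    ]
scene dish 0.56 [148.7872 173.184 ] [ 0.705  -0.2442  0.    ]
scene dish 0.45 [245.8112 171.8016] [ 0.494  -0.0317  0.    ]
scene dish 0.42 [245.6064 185.5104] [0.5382 0.013  0.    ]
scene oil 0.81 [256.8192 253.2096] [0.6914 0.2106 0.    ]
side carrier 0.94 [193.9968 168.    ] [0.4335 0.4298 0.    ]
side carrier 0.89 [233.7792 188.0064] [0.5317 0.2657 0.    ]
side carrier 0.85 [184.5248 201.1008] [0.3678 0.2362 0.    ]
side carrier 0.61 [332.0832 224.7168] [0.747 0.001 0.   ]
side bar 0.96 [333.
[... 858 characters left out ...]
wrist dock 0.65 [177.408  154.9824] [0.5296 0.0098 0.    ]
wrist dish 0.68 [312.576  334.8864] [ 0.6964 -0.2372  0.    ]
wrist dish 0.42 [174.4896 154.2144] [0.5262 0.0107 0.    ]
{'time_s': 1.35, 'q': array([-0.1027,  0.4345,  0.025 ,  1.5732, -0.0116,  1.134 , -0.0751]), 'dq': array([-0.001 , -0.001 ,  0.0003, -0.0013, -0.0018, -0.0011, -0.0001]), 'effort': array([  0.001 , -66.7664,   0.9845, -31.48  ,  -0.0607,   0.0328,
        -0.    ]), 'tool_pos': array([0.625 , 0.    , 0.1966]), 'tool_rot': array([ 0.7071,  0.7071, -0.    , -0.    ]), 'wrist_force': array([-0.6435, -0.886 , -0.204 ]), 'moment': array([-0.0376,  0.0814,  0.0194]), 'grip_force': 0.0, 'grip_width': 0.09185194795184291}
```

View pics/all0.png

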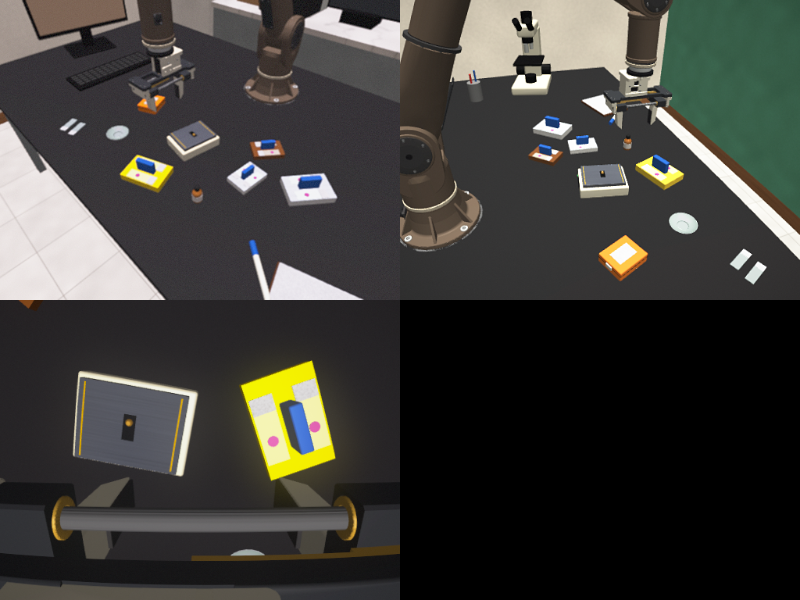

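The wide views show four carrier look-alikes. In the scene picture (512x384 px):
- Yellow at (186,210): excluded by colour.
- Brown at (343,194): excluded by colour.
- Silver at (315,233), near (0.536, 0.268).
- Silver at (390,246), visibly larger.

The smaller silver one at (315,233) fits. I'll confirm it in a crop.

```bash
python3 - <<'E'
from h import *
np.set_printoptions(precision=4,suppress=True)
a=cv2.imread("pics/scene0.png")[165:275,275:445]; b=cv2.imread("pics/side0.png")[140:220,160:270]
a=cv2.resize(a,(800,518),interpolation=cv2.INTER_CUBIC)
cv2.imwrite("pics/crop1.png",a)
for l in("carrier",):
    for s in r.trace("scene",l):
        c=(cv2.minAreaRect(np.argwhere(s["pixels"])[:,::-1].astype(np.float32)))
        box=cv2.boxPoints(c); P=[onz("scene",p/np.array([512,384]),.018)[:2] for p in box]
        print(s["confidence"],np.array(s["at"])*[512,384],s["pixels"].sum(),[np.linalg.norm(P[i]-P[i-1]).round(3) for i in range(4)])
S,D=r.mark_of("scene","bar"),r.mark_of("side","bar")
for s in S:
    for d in D:
        p,g=tri(ray("scene",s["at"]),ray("side",d["at"]))
        if g<.012: print("bar",p,g)
i=r.camera_info("wrist"); print(-np.array(i["R"]).T@i["t"],i["R"],i["K"])
E
```

```text
0.83 [185.9072 219.6096] 1902 [np.float64(0.168), np.float64(0.13), np.float64(0.187), np.float64(0.118)]
0.75 [393.7792 240.8832] 2334 [np.float64(0.118), np.float64(0.185), np.float64(0.125), np.float64(0.167)]
0.72 [314.0096 229.7088] 1130 [np.float64(0.084), np.float64(0.141), np.float64(0.092), np.float64(0.13)]
0.68 [343.808  195.8016] 924 [np.float64(0.099), np.float64(0.126), np.float64(0.101), np.float64(0.117)]
bar [0.3742 0.2265 0.0458] 0.004861367062822889
bar [0.7486 0.0131 0.0544] 0.0005235404301201039
bar [0.5295 0.2694 0.0298] 0.004413967696229274
bar [0.4371 0.431  0.0485] 0.009568503168185515
[0.6259 0.0726 0.386 ] [[ 1.     -0.0001 -0.0001]
 [-0.0001 -0.9628  0.2701]
 [-0.0001 -0.2701 -0.9628]] [[339.9497   0.     260.9947]
 [  0.     339.9497 193.0378]
 [  0.       0.       1.    ]]
```

View pics/crop1.png

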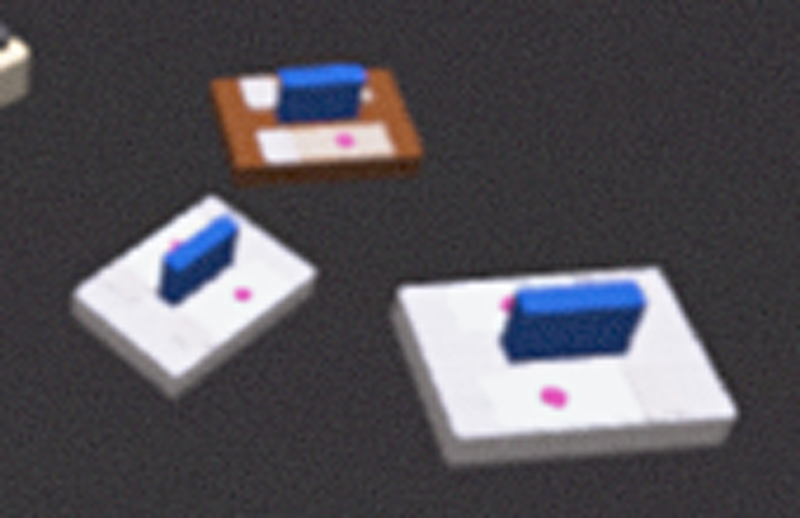

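```bash
python3 -m handwheel '[[[0.092, 0.04, -0.016, 0, 0], [0.092, 0.08, -0.032, 0, 0], [0.092, 0.12, -0.05, 0, 0], [0.092, 0.15, -0.07, 0, 0], [0.092, 0.17, -0.09, 0, 0], [0.092, 0.17, -0.09, 0, 0]]]'
```

```text
time_s: 2.0
tool_pos: [0.5306, 0.1768, 0.1968]
tool_rot: [0.704, 0.71, 0.0, -0.002]
wrist_force: [-0.1, -0.3, 0.2]
grip_width: 0.0918
grip_force: 0.0
```

The crop shows the brown carrier at (315,120), a small silver one at (195,295) and a clearly larger silver one at (565,365). The small silver one, at scene pixel (316,228), is the target. Next I measure it with the wrist camera.

```bash
cat >> h.py <<'E'
def rect(im_pixels,cam,z,info):
    c=cv2.findContours(im_pixels.astype(np.uint8),cv2.RETR_EXTERNAL,cv2.CHAIN_APPROX_NONE)[0]
    c=max(c,key=cv2.contourArea)[:,0]
    P=np.array([onz(cam,(p+.5)/np.array([512,384]),z,info)[:2] for p in c])
    (cx,cy),(w,h),a=cv2.minAreaRect((P*1000).astype(np.float32))
    if h>w: w,h,a=h,w,a+90
    return np.array([cx/1e3,cy/1e3]),w,h,(a+90)%180-90
E
python3 - <<'E'
from h import *
np.set_printoptions(precision=4,suppress=True)
import pickle
i=r.camera_info("wrist"); im=r.snapshot("wrist"); cv2.imwrite("pics/w1.png",im)
for l,z in(("carrier",.018),("bar",.042),("dock",.036),("slot",.056),("seat",.05)):
    for m in r.mark_of("wrist",l):print(l,round(m["confidence"],2),np.array(m["at"])*[512,384],onz("wrist",m["at"],0 if l in("carrier","dock") else z,i))
for l,z in(("carrier",.018),("bar",.052),("dock",.036),("seat",.05)):
    for m in r.trace("wrist",l):print("T",l,round(m["confidence"],2),np.array(m["at"])*[512,384],rect(m["pixels"],"wrist",z,i))
# bar by colour, top face
hsv=cv2.cvtColor(im,cv2.COLOR_BGR2HSV); mk=cv2.inRange(hsv,(100,120,150),(130,255,255))
print("blue top",rect(mk,"wrist",.052,i))
p=[m["at"] for m in r.mark_of("wrist","bar")][0]
for c,n in(("scene",(318.6,221.5)),("side",(233.3,179.9))): print(c,tri(ray("wrist",p,i),ray(c,np.array(n)/[512,384])))
pickle.dump((p,i),open("v1.pkl","wb"))
E
```

```text
carrier 0.98 [259.7888  83.5968] [0.5289 0.2659 0.    ]
carrier 0.67 [120.4224 115.2   ] [0.371  0.2318 0.    ]
bar 0.62 [105.1136 114.5088] [0.3723 0.2346 0.042 ]
bar 0.55 [257.792   82.5984] [0.5272 0.2649 0.042 ]
dock 0.83 [257.792 292.416] [0.5284 0.008  0.    ]
slot 0.78 [255.1808 316.3008] [0.5261 0.0115 0.056 ]
seat 0.92 [255.6928 316.1856] [0.5266 0.0074 0.05  ]
T carrier 0.93 [118.8864 112.2048] (array([0.3749, 0.2345]), 113.36495971679688, 80.7551498413086, -41.14888381958008)
T carrier 0.82 [257.1776  82.7904] (array([0.5282, 0.2638]), 112.54595184326172, 78.60818481445312, -5.378021240234375)
T carrier 0.72 [421.376 247.488] (array([0.7206, 0.0745]), 29.62608528137207, 24.951217651367188, -81.01835632324219)
T bar 0.89 [258.9184  83.2896] (array([0.529 , 0.2625]), 101.58350372314453, 70.47714233398438, -4.583831787109375)
T bar 0.89 [115.6096 112.512 ] (array([0.3892, 0.2357]), 102.41007995605469, 72.9378433227539, -41.34148025512695)
T bar 0.61 [419.9936 248.7168] (array([0.7079, 0.095 ]), 30.78982925415039, 21.30948829650879, -40.348533630371094)
T dock 0.87 [245.1968 304.3968] (array([ 0.527 , -0.0015]), 171.01907348632812, 55.908321380615234, 1.3292592763900757)
T dock 0.2 [258.4064  83.2128] (array([0.5282, 0.2636]), 105.9239273071289, 74.14128875732422, -5.5044097900390625)
T seat 0.82 [249.2928 315.1872] (array([0.5295, 0.0075]), 152.15646362304688, 51.205841064453125, 1.473365306854248)
T seat 0.29 [258.2016  84.096 ] (array([0.5287, 0.2626]), 102.33129119873047, 70.4863052368164, -5.168609619140625)
blue top (array([0.5282, 0.2636]), 49.17144012451172, 13.681269645690918, -4.952354431152344)
scene (array([ 0.3241,  0.1982, -0.1619]), np.float64(0.10112508338455053))
side (array([0.4595, 0.2113, 0.1031]), np.float64(0.11977693823466277))
```

View pics/w1.png

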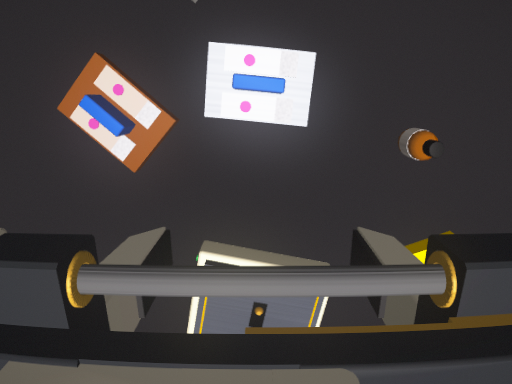

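The wrist view shows the silver target at (260,84) with its bar running roughly left to right, and the brown one at (118,113). The oil bottle is at (420,145), and the brass pin in the dock slot is at (259,311). Before moving in I measure pin, platform and heights from the two wrist views.

```bash
python3 - <<'E'
from h import *
np.set_printoptions(precision=4,suppress=True)
import pickle
p,i1=pickle.load(open("v1.pkl","rb"))
i0=dict(i1); R=np.array([[1,-.0001,-.0001],[-.0001,-.9628,.2701],[-.0001,-.2701,-.9628]]); i0["R"]=R; i0["t"]=-R@np.array([.6259,.0726,.386])
def brass(n,i,c):
    im=cv2.imread(n); hsv=cv2.cvtColor(im,cv2.COLOR_BGR2HSV); m=cv2.inRange(hsv,(8,120,90),(30,255,255))
    k,_,st,ce=cv2.connectedComponentsWithStats(m)
    for j in range(1,k):
        if st[j,4]>8 and np.hypot(*(ce[j]-c))<110: 
            a=(ce[j]+.5)/[512,384]; print(n,ce[j],st[j],onz("wrist",a,.056,i),rect((np.arange(1)==0)if 0 else (_==j),"wrist",.05,i))
brass("pics/wrist0.png",i0,(165,158)); brass("pics/w1.png",i1,(259,311))
im=cv2.imread("pics/wrist0.png"); cv2.imwrite("pics/c2.png",cv2.resize(im[80:240,80:270],(760,600) if 0 else (712,600),interpolation=cv2.INTER_CUBIC))
# bar: wrist mark vs scene & side
b=(257.8/512,82.6/384)
for c,n in(("scene",(318.6,221.5)),("side",(233.3,179.9))): print(c,tri(ray("wrist",b,i1),ray(c,np.array(n)/[512,384])))
print(tri(ray("wrist",(163.2/512,165/384),i0),ray("side",np.array((257.6,219.2))/[512,384])))
s=r.state();print(s["tool_pos"],s["tool_rot"],s["q"])
E
```

```text
pics/wrist0.png [104.7418 150.9713] [101 104   9  95 244] [0.4705 0.0231 0.056 ] (array([0.4672, 0.0206]), 98.28135681152344, 2.7627851963043213, 79.193359375)
pics/wrist0.png [225.0575 172.8276] [217 126  18  94 261] [0.5907 0.0004 0.056 ] (array([ 0.5896, -0.0023]), 98.26420593261719, 2.882667303085327, 79.3864974975586)
pics/wrist0.png [164.5652 156.7826] [160 153  10   9  69] [0.5311 0.0167 0.056 ] (array([0.5293, 0.016 ]), 8.940323829650879, 8.381458282470703, 42.846290588378906)
pics/w1.png [202.5435 315.3913] [199 297   8  37  92] [0.4665 0.011  0.056 ] (array([0.4653, 0.0065]), 51.09627914428711, 2.869744062423706, 79.36106872558594)
pics/w1.png [258.5254 310.9322] [255 307   8   9  59] [0.5304 0.0181 0.056 ] (array([0.5303, 0.0138]), 10.882731437683105, 8.08753490447998, -89.39398384094238)
scene (array([0.526 , 0.2672, 0.027 ]), np.float64(0.003690565181910873))
side (array([0.5286, 0.265 , 0.0313]), np.float64(0.0031504312597058653))
(array([0.5278, 0.0105, 0.0594]), np.float64(0.003923044805358812))
[0.5353 0.1694 0.1965] [ 0.7075  0.7067 -0.0001  0.    ] [-0.3741  0.3341 -0.0366  1.728   0.0137  1.08   -0.4163]
```

View pics/c2.png

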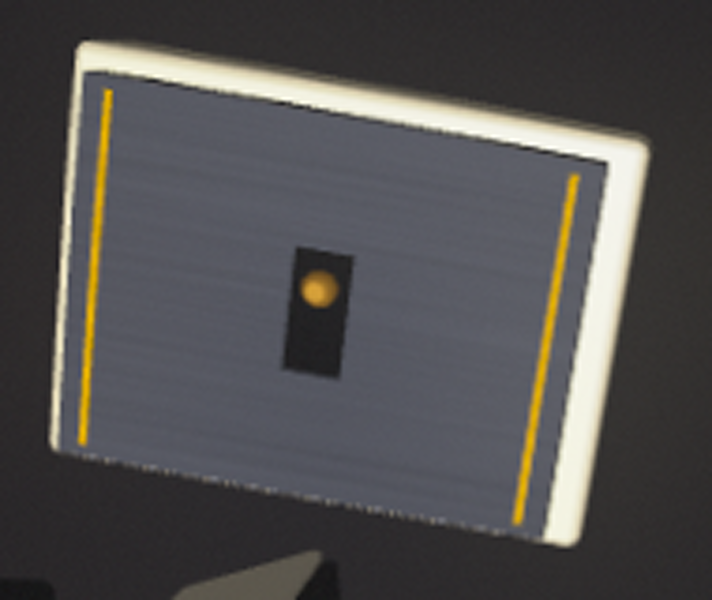

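The pin stands toward dock +y in the slot, at crop (319,289) with the slot middle near (318,313). The dock yaw is about -10.6° and the pin is at about (0.530, 0.0165). Now I turn the tool across the bar and go above it.

Units first: turns go in shares of pi rad. So -1.44 rad is -0.4584.

```bash
python3 -m handwheel '[[[0.092, 0.01, 0, 0, -0.0382], [0.092, 0.02, 0, 0, -0.0764], [0.092, 0.03, 0, 0, -0.1146], [0.092, 0.04, -0.002, 0, -0.1528], [0.092, 0.05, -0.004, 0, -0.191], [0.092, 0.06, -0.006, 0, -0.2292], [0.092, 0.07, -0.007, 0, -0.2674], [0.092, 0.08, -0.007, 0, -0.3056], [0.092, 0.09, -0.007, 0, -0.3438], [0.092, 0.0945, -0.007, 0, -0.382], [0.092, 0.0945, -0.007, 0, -0.4202], [0.092, 0.0945, -0.007, 0, -0.4584]]]'
python3 -m handwheel '[[[0.092, 0, 0, 0, -0.0159], [0.092, 0, 0, 0, -0.0159], [0.092, 0, 0, 0, -0.0159]]]'
python3 - <<'E'
from h import *
np.set_printoptions(precision=4,suppress=True)
import pickle
from scipy.spatial.transform import Rotation as Ro
p,i1=pickle.load(open("v1.pkl","rb"))
s=r.state(); i=r.camera_info("wrist"); im=r.snapshot("wrist"); cv2.imwrite("pics/w2.png",im)
print(s["tool_pos"],Ro.from_quat(s["tool_rot"]).as_matrix(),s["q"],s["dq"])
hsv=cv2.cvtColor(im,cv2.COLOR_BGR2HSV); mk=cv2.inRange(hsv,(100,120,150),(130,255,255))
print("blue top",rect(mk,"wrist",.052,i),cv2.boundingRect(mk))
# height of bar top from blue-top centroid in w1 & w2
def cen(im):
    m=cv2.inRange(cv2.cvtColor(im,cv2.COLOR_BGR2HSV),(100,120,150),(130,255,255))
    if im is w1: m[:, :200]=0
    k,l,st,c=cv2.connectedComponentsWithStats(m); j=1+np.argmax(st[1:,4]); return (c[j]+.5)/[512,384]
w1=cv2.imread("pics/w1.png")
print("bar top tri",tri(ray("wrist",cen(w1),i1),ray("wrist",cen(im),i)))
for m in r.trace("wrist","carrier"):print(round(m["confidence"],2),np.array(m["at"])*[512,384],rect(m["pixels"],"wrist",.018,i))
for m in r.mark_of("wrist","bar"):print(round(m["confidence"],2),onz("wrist",m["at"],.042,i))
E
```

```text
time_s: 3.55
tool_pos: [0.5281, 0.2648, 0.1965]
tool_rot: [0.062, 0.998, 0.0, -0.0]
wrist_force: [-0.0, -0.5, -0.1]
grip_width: 0.0918
grip_force: 0.0
time_s: 3.8
tool_pos: [0.5282, 0.2642, 0.1965]
tool_rot: [0.042, 0.999, 0.0, -0.0]
wrist_force: [-0.1, 0.1, -0.1]
grip_width: 0.0919
grip_force: 0.0
[0.5282 0.2642 0.1965] [[-0.9965  0.0834 -0.0002]
 [ 0.0834  0.9965  0.    ]
 [ 0.0002  0.     -1.    ]] [-0.2915  0.4097 -0.3678  1.6359  0.1592  1.1258  0.7871] [-0.0069 -0.0027  0.0068 -0.0006 -0.0009 -0.0019 -0.0128]
blue top (array([0.4372, 0.4402]), 66.46638488769531, 17.812911987304688, -40.22639465332031) (194, 0, 268, 196)
bar top tri (array([0.4959, 0.2424, 0.4473]), np.float64(0.07217947809000488))
0.84 [410.7776  69.504 ] (array([0.438 , 0.4331]), 148.3295440673828, 105.11642456054688, -40.168357849121094)
0.61 [216.8832  30.2976] (array([0.3758, 0.2335]), 104.87593841552734, 79.35218811035156, -40.633365631103516)
0.55 [259.2768 161.5872] (array([0.528 , 0.2651]), 112.93910217285156, 76.81066131591797, -5.537628173828125)
0.85 [0.4361 0.4377 0.042 ]
0.73 [0.5304 0.2644 0.042 ]
0.63 [0.3696 0.2333 0.042 ]
```

View pics/w2.png

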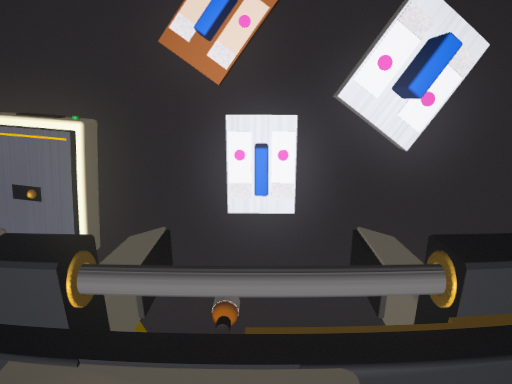

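The wrist view shows the target lined up at (261,164), size 113x77 mm. The larger silver one is at (412,75), and the pin is visible again at (32,194). I check the heights from the two wrist views.

```bash
python3 - <<'E'
from h import *
np.set_printoptions(precision=4,suppress=True)
import pickle
p,i1=pickle.load(open("v1.pkl","rb")); i=r.camera_info("wrist")
def cen(n,lo,hi,c,mr):
    m=cv2.inRange(cv2.cvtColor(cv2.imread(n),cv2.COLOR_BGR2HSV),lo,hi)
    k,l,st,ce=cv2.connectedComponentsWithStats(m); J=[j for j in range(1,k) if st[j,4]>20 and np.hypot(*(ce[j]-c))<mr]
    j=max(J,key=lambda j:st[j,4]); print(ce[j],st[j]); return (ce[j]+.5)/[512,384],l==j
B=((100,120,150),(130,255,255)); Y=((8,120,90),(30,255,255))
a,_=cen("pics/w1.png",*B,(260,84),20); b,m=cen("pics/w2.png",*B,(261,170),20)
print("bar top",tri(ray("wrist",a,i1),ray("wrist",b,i)),rect(m,"wrist",.052,i))
a,_=cen("pics/w1.png",*Y,(259,311),12); b,_=cen("pics/w2.png",*Y,(32,194),12)
print("pin",tri(ray("wrist",a,i1),ray("wrist",b,i)),onz("wrist",b,.056,i))
E
```

```text
[258.3116  83.0535] [232  74  53  19 767]
[261.0049 171.0799] [255 148  13  48 613]
bar top (array([0.5284, 0.2643, 0.0479]), np.float64(0.0011445805913432425)) (array([0.5285, 0.265 ]), 48.25199508666992, 12.252986907958984, -4.980072021484375)
[258.5254 310.9322] [255 307   8   9  59]
[ 30.9538 193.7846] [ 27 190   9   9  65]
pin (array([0.5305, 0.017 , 0.0535]), np.float64(0.00098588614108861)) [0.53   0.0195 0.056 ]
```

```bash
python3 -m handwheel '[[[0.06, 0, 0, 0.04, 0], [0.06, 0, 0, 0.08, 0], [0.06, 0, 0, 0.11, 0], [0.06, 0, 0, 0.13, 0], [0.06, 0, 0, 0.14, 0], [0.06, 0, 0, 0.14, 0]]]'
```

```text
time_s: 4.45
tool_pos: [0.5268, 0.2637, 0.0546]
tool_rot: [0.041, 0.999, -0.001, -0.002]
wrist_force: [0.1, -0.2, 1.1]
grip_width: 0.0612
grip_force: 0.0
```

```bash
python3 -m handwheel '[[[0.06, 0, 0, 0.02, 0], [0.06, 0, 0, 0.033, 0], [0.06, 0, 0, 0.033, 0], [0.0, 0, 0, 0.033, 0], [0, 0, 0, 0.033, 0], [0, 0, 0, 0.033, 0], [0, 0, 0, 0.033, 0], [0, 0, 0, 0.033, 0], [0, 0, 0, 0.033, 0]]]' 40
python3 -m handwheel '[[[0, 0, 0, -0.02, 0], [0, 0, 0, -0.04, 0], [0, 0, 0, -0.06, 0], [0, 0, 0, -0.08, 0], [0, 0, 0, -0.09, 0], [0, 0, 0, -0.09, 0], [0, 0, 0, -0.09, 0], [0, 0, 0, -0.09, 0]]]'
python3 - <<'E'
from h import *
np.set_printoptions(precision=4,suppress=True)
from scipy.spatial.transform import Rotation as Ro
s=r.state(); i=r.camera_info("wrist"); im=r.snapshot("wrist"); cv2.imwrite("pics/w3.png",im)
M=Ro.from_quat(s["tool_rot"]).as_matrix(); print(s["tool_pos"],M,s["wrist_force"],s["moment"],s["grip_width"],s["grip_force"],s["time_s"])
z=s["tool_pos"][2]
for m in r.trace("wrist","carrier"):print(round(m["confidence"],2),np.array(m["at"])*[512,384],rect(m["pixels"],"wrist",z-.023+.018,i))
pin=np.array([.5302,.0172]); print("tool-axes to pin",M.T@np.r_[pin-s["tool_pos"][:2],0])
E
```

```text
time_s: 5.2
tool_pos: [0.5283, 0.2646, 0.0241]
tool_rot: [0.04, 0.999, 0.0, 0.0]
wrist_force: [-0.6, 0.5, -0.7]
grip_width: 0.0248
grip_force: 0.0
time_s: 5.87
tool_pos: [0.5274, 0.264, 0.1124]
tool_rot: [0.04, 0.999, -0.001, -0.001]
wrist_force: [0.7, -0.1, 0.2]
grip_width: 0.0006
grip_force: 0.0
[0.5274 0.264  0.1124] [[-0.9967  0.0808 -0.0014]
 [ 0.0808  0.9967 -0.001 ]
 [ 0.0013 -0.0011 -1.    ]] [ 0.6769 -0.1404  0.2341] [ 0.1027 -0.0779  0.0322] 0.000624125830715892 0.0 5.8667
0.75 [446.0032  72.9984] (array([0.4444, 0.3808]), 99.37100219726562, 72.48793029785156, -40.189579010009766)
0.59 [197.7856  27.9936] (array([0.4081, 0.2389]), 54.382545471191406, 53.42730712890625, 49.22114181518555)
0.56 [261.0176 173.6064] (array([0.5021, 0.2665]), 69.97882843017578, 52.23495864868164, -5.486595153808594)
0.53 [ 14.08   200.4096] (array([0.5048, 0.107 ]), 82.33978271484375, 22.55173110961914, -11.3836669921875)
0.49 [ 28.0064 190.6176] (array([0.501 , 0.1188]), 94.48110961914062, 44.210716247558594, -11.671394348144531)
tool-axes to pin [-0.0227 -0.2457  0.0002]
```

View pics/w3.png

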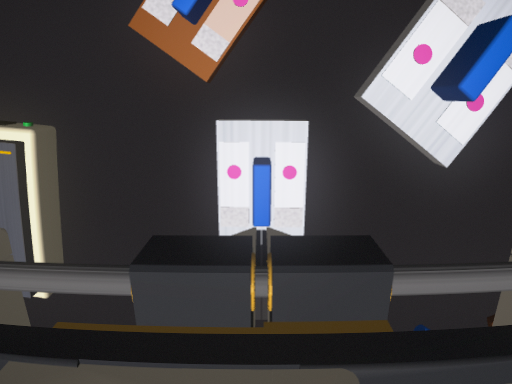

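The carrier still lies untouched at (262,178). I lifted before the fingers had finished closing, so I reopen, go down and wait longer.

```bash
python3 -m handwheel '[[[0.05, 0, 0, 0.01, 0], [0.05, 0, 0, 0.02, 0], [0.05, 0, 0, 0.03, 0], [0.05, 0, 0, 0.03, 0], [0.05, 0, 0, 0.03, 0], [0.05, 0, 0, 0.03, 0], [0.05, 0, 0, 0.03, 0], [0.05, 0, 0, 0.03, 0]]]'
```

```text
time_s: 6.63
tool_pos: [0.5283, 0.2647, 0.0841]
tool_rot: [0.04, 0.999, 0.0, 0.0]
wrist_force: [-0.3, 0.5, 0.2]
grip_width: 0.0477
grip_force: 0.0
```

```bash
python3 -m handwheel '[[[0.05, 0, 0, 0.03, 0], [0.05, 0, 0, 0.05, 0], [0.05, 0, 0, 0.06, 0], [0, 0, 0, 0.061, 0], [0, 0, 0, 0.061, 0], [0, 0, 0, 0.061, 0], [0, 0, 0, 0.061, 0], [0, 0, 0, 0.061, 0], [0, 0, 0, 0.061, 0], [0, 0, 0, 0.061, 0], [0, 0, 0, 0.061, 0], [0, 0, 0, 0.061, 0]]]' 40
```

```text
time_s: 7.63
tool_pos: [0.5281, 0.2645, 0.0228]
tool_rot: [0.04, 0.999, 0.0, 0.0]
wrist_force: [0.4, 1.0, -0.7]
grip_width: 0.0008
grip_force: 0.0
```

```bash
python3 - <<'E'
from h import *
np.set_printoptions(precision=4,suppress=True)
s=r.state(); a=r.snapshot("scene"); b=r.snapshot("wrist"); c=r.snapshot("side")
o=np.zeros((600,800,3),np.uint8); o[:300,:400]=cv2.resize(b,(400,300)); o[:300,400:]=cv2.resize(c[100:280,120:360],(400,300))
o[300:,:]=cv2.resize(a[130:260,200:430],(800,452))[76:376]
cv2.imwrite("pics/d1.png",o); print(r.grip_depth,s["grip_width"],s["grip_force"])
E
```

```text
-0.0188 0.0007894511972421191 0.0
```

View pics/d1.png

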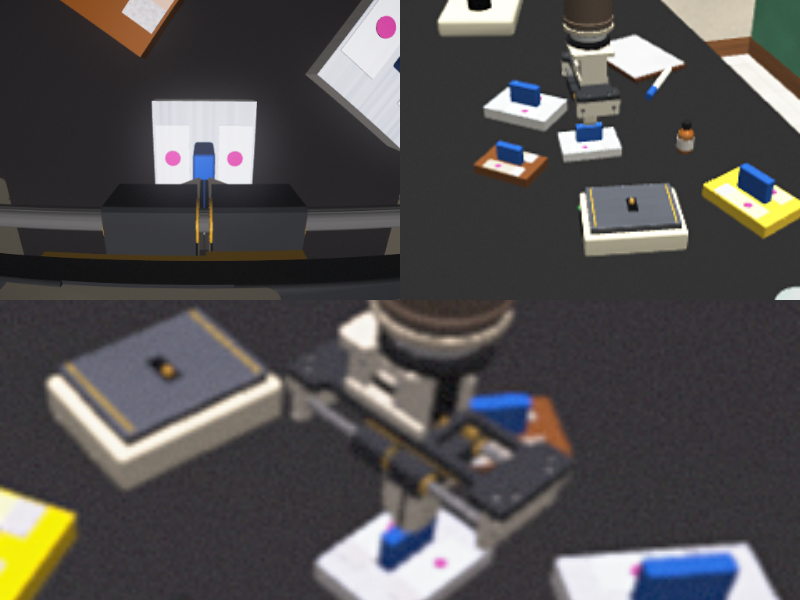

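The composite doesn't settle it: the bar is visible at wrist (204,165) and in the scene crop at (408,545), and the fingers look shut near it. I'll project the measured tool pose into enlarged crops.

```bash
python3 - <<'E'
from h import *
np.set_printoptions(precision=4,suppress=True)
s=r.state()
def proj(c,X):
    i=r.camera_info(c);K=np.array(i["K"]);p=np.array(i["R"])@X+i["t"];q=p[:2]/p[2];q=q*(1+i["k1"]*(q@q));return K[:2,:2]@q+K[:2,2]
o=np.zeros((600,800,3),np.uint8); T=s["tool_pos"]
for c,k in(("scene",0),("side",1)):
    im=r.snapshot(c); u=proj(c,T); x0,y0=int(u[0])-30,int(u[1])-45; 
    cr=cv2.resize(im[y0:y0+60,x0:x0+60+0],(400,400),interpolation=cv2.INTER_CUBIC)
    for X,col in((T,(0,0,255)),(T+[0,0,.03],(0,255,0)),(T*[1,1,0],(0,255,255))):
        v=(proj(c,X)-[x0,y0])*400/60; cv2.circle(cr,(int(v[0]),int(v[1])),3,col,-1)
    o[:400,400*k:400*k+400]=cr; print(c,u,-np.array(r.camera_info(c)["R"]).T@r.camera_info(c)["t"])
im=r.snapshot("wrist"); v=proj("wrist",T); print("wrist",v)
cr=cv2.resize(im[190:250,180:340],(533,200),interpolation=cv2.INTER_CUBIC); o[400:,:533]=cr
cv2.imwrite("pics/d2.png",o); print(T,s["grip_width"])
E
```

```text
scene [316.3678 222.4623] [1.0738 0.6033 0.7207]
side [232.6978 182.3551] [ 0.2553 -0.7553  0.6713]
wrist [261.1169 223.4834]
[0.528  0.2644 0.0226] 0.0004883264248244135
```

View pics/d2.png

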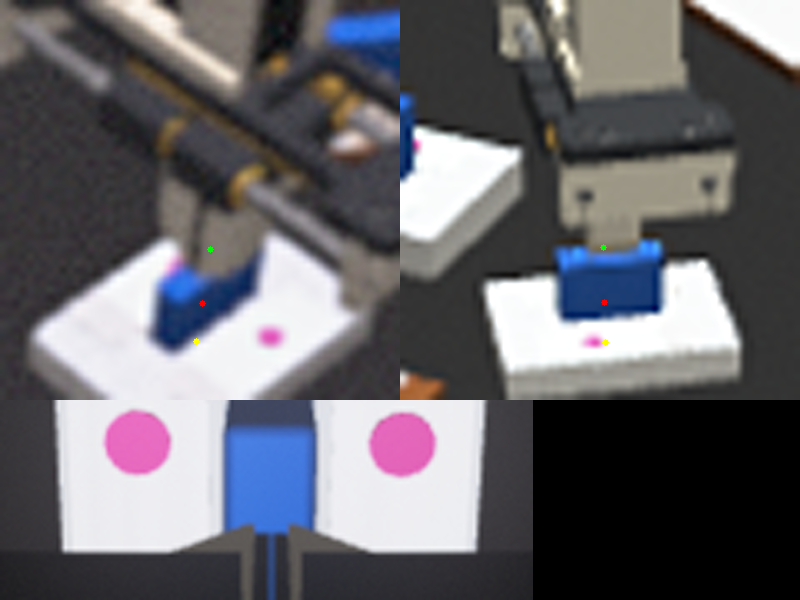

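In both crops the shut fingers end right at the bar's top, at the green dots in scene (210,250) and side (603,247). The fingertips therefore sit about 30 mm above the reported TCP, and the wrist view of the open tips agrees. I'll open, descend about 23 mm more while watching the force, and close.

```bash
python3 -m handwheel '[[[0.05, 0, 0, 0, 0], [0.05, 0, 0, 0, 0], [0.05, 0, 0, 0, 0], [0.05, 0, 0, 0, 0], [0.05, 0, 0, 0, 0], [0.05, 0, 0, 0.005, 0], [0.05, 0, 0, 0.01, 0], [0.05, 0, 0, 0.015, 0], [0.05, 0, 0, 0.015, 0]]]'
python3 -m handwheel '[[[0.05, 0, 0, 0.004, 0], [0.05, 0, 0, 0.008, 0], [0, 0, 0, 0.008, 0], [0, 0, 0, 0.008, 0], [0, 0, 0, 0.008, 0], [0, 0, 0, 0.008, 0], [0, 0, 0, 0.008, 0], [0, 0, 0, 0.008, 0], [0, 0, 0, 0.008, 0]]]' 40
```

```text
time_s: 8.68
tool_pos: [0.5273, 0.2639, 0.0062]
tool_rot: [0.04, 0.999, -0.001, -0.001]
wrist_force: [-0.8, 0.1, 0.3]
grip_width: 0.0497
grip_force: 0.0
time_s: 9.43
tool_pos: [0.5281, 0.2645, -0.0002]
tool_rot: [0.04, 0.999, 0.0, 0.0]
wrist_force: [-0.8, 0.5, 0.7]
grip_width: 0.0136
grip_force: 40.0
```

Gripped: width 13.6 mm, 40 N, and reported tool z now equals carrier z. I lift and traverse toward the pin.

Scaled: 0.105 rad is 0.0334.

```bash
python3 -m handwheel '[[[0, 0, 0, -0.02, 0], [0, 0, 0, -0.045, 0], [0, 0, 0, -0.07, 0], [0, 0, 0, -0.09, 0], [0, -0.002, -0.02, -0.09, 0.0064], [0, -0.004, -0.05, -0.09, 0.0159], [0, -0.007, -0.08, -0.09, 0.0255], [0, -0.01, -0.115, -0.09, 0.0334], [0, -0.013, -0.15, -0.09, 0.0334], [0, -0.017, -0.185, -0.09, 0.0334], [0, -0.02, -0.22, -0.09, 0.0334], [0, -0.022, -0.24, -0.09, 0.0334]]]' 45
python3 -m handwheel '[[[0, 0, 0, 0, 0], [0, 0, 0, 0, 0], [0, 0, 0, 0, 0], [0, 0, 0, 0, 0]]]'
python3 - <<'E'
from h import *
np.set_printoptions(precision=4,suppress=True)
from scipy.spatial.transform import Rotation as Ro
s=r.state(); i=r.camera_info("wrist"); im=r.snapshot("wrist"); cv2.imwrite("pics/w5.png",im)
M=Ro.from_quat(s["tool_rot"]).as_matrix(); z=s["tool_pos"][2]
print(s["tool_pos"],np.degrees(np.arctan2(M[1,1],M[0,1])),s["wrist_force"],s["grip_width"],s["grip_force"])
for m in r.trace("wrist","carrier"):print(round(m["confidence"],2),np.array(m["at"])*[512,384],rect(m["pixels"],"wrist",z+.018,i))
for c,zz in(("scene",z),("side",z)):
    cv2.imwrite(f"pics/{c}5.png",r.snapshot(c))
    for m in r.mark_of(c,"carrier"): print(c,m["confidence"],onz(c,m["at"],z))
    for m in r.trace(c,"carrier"): print(c,m["confidence"],rect(m["pixels"],c,z+.018,None))
print("to pin",M.T@np.r_[np.array([.5302,.0172])-s["tool_pos"][:2],0])
E
```

```text
time_s: 10.43
tool_pos: [0.5297, 0.0184, 0.0892]
tool_rot: [0.095, 0.996, -0.001, -0.001]
wrist_force: [-0.4, -0.5, -3.6]
grip_width: 0.0139
grip_force: 45.0
time_s: 10.77
tool_pos: [0.5305, 0.0251, 0.0896]
tool_rot: [0.092, 0.996, 0.0, -0.0]
wrist_force: [0.1, 0.7, -2.9]
grip_width: 0.0136
grip_force: 45.0
[0.5305 0.0251 0.0896] 79.46313436899182 [ 0.1134  0.7012 -2.9025] 0.013599425513685901 44.990578293800354
0.98 [483.6864  11.5968] (array([0.4382, 0.1515]), 36.825233459472656, 16.163124084472656, 84.89946746826172)
0.96 [260.8128 183.7824] (array([0.5118, 0.0289]), 76.73186492919922, 74.71918487548828, 79.4588851928711)
scene 0.8 [0.5395 0.0266 0.0896]
scene 0.79 [0.4689 0.2871 0.0896]
scene 0.67 [0.7896 0.0875 0.0896]
scene 0.59 [0.513  0.45   0.0896]
scene 0.91 (array([0.5229, 0.4555]), 136.60174560546875, 106.96428680419922, -39.042781829833984)
scene 0.79 (array([0.4711, 0.2876]), 102.0168685913086, 88.197021484375, -39.76936340332031)
scene 0.64 (array([0.7914, 0.0921]), 139.98338317871094, 105.1527328491211, -68.66165161132812)
scene 0.62 (array([0.5395, 0.0322]), 118.60719299316406, 98.5361328125, -9.491752624511719)
side 0.96 [ 0.6752 -0.1051  0.0896]
side 0.93 [0.3643 0.0927 0.0896]
side 0.88 [0.5355 0.0224 0.0896]
side 0.66 [0.4225 0.2775 0.0896]
side 0.83 (array([0.359 , 0.0912]), 103.65838623046875, 94.5640869140625, -40.35508728027344)
side 0.74 (array([0.4214, 0.2673]), 145.9489288330078, 138.32647705078125, 53.10918426513672)
side 0.62 (array([ 0.6819, -0.1006]), 144.2825927734375, 118.09030151367188, -71.9671802520752)
side 0.59 (array([0.649 , 0.0897]), 103.02127075195312, 24.922664642333984, 66.95909118652344)
side 0.58 (array([0.5282, 0.0106]), 112.23097229003906, 98.33193969726562, -11.225997924804688)
to pin [-0.0012 -0.0078 -0.    ]
```

```bash
python3 -m handwheel '[[[0, -0.001, -0.004, 0.01, 0], [0, -0.001, -0.008, 0.02, 0], [0, -0.001, -0.008, 0.03, 0], [0, -0.001, -0.008, 0.03, 0], [0, -0.001, -0.008, 0.03, 0]]]'
python3 -m handwheel '[[[0, 0, 0, 0.003, 0], [0, 0, 0, 0.005, 0], [0, 0, 0, 0.005, 0], [0, 0, 0, 0.005, 0]]]'
```

```text
time_s: 11.58
tool_pos: [0.5291, 0.0152, 0.0585]
tool_rot: [0.093, 0.996, -0.0, -0.001]
wrist_force: [0.4, 1.3, -3.3]
grip_width: 0.0134
grip_force: 45.0
time_s: 11.92
tool_pos: [0.5301, 0.0155, 0.0547]
tool_rot: [0.093, 0.996, 0.0, 0.0]
wrist_force: [-0.0, -0.6, -2.7]
grip_width: 0.0136
grip_force: 45.0
```

```bash
python3 -m handwheel '[[[0, 0, 0, 0.001, 0], [0, 0, 0, 0.002, 0], [0, 0, 0, 0.002, 0]]]'; python3 -m handwheel '[[[0, 0, 0, 0.001, 0], [0, 0, 0, 0.002, 0], [0, 0, 0, 0.002, 0]]]'
```

```text
time_s: 12.17
tool_pos: [0.53, 0.0154, 0.0526]
tool_rot: [0.093, 0.996, -0.0, 0.0]
wrist_force: [0.2, 0.4, -3.4]
grip_width: 0.0133
grip_force: 45.0
time_s: 12.42
tool_pos: [0.53, 0.0154, 0.0505]
tool_rot: [0.093, 0.996, -0.0, -0.0]
wrist_force: [0.1, 0.1, -3.4]
grip_width: 0.0138
grip_force: 45.0
```

```bash
python3 -m handwheel '[[[0, 0, 0, 0.001, 0], [0, 0, 0, 0.001, 0], [0, 0, 0, 0.001, 0]]]';python3 -m handwheel '[[[0, 0, 0, 0.001, 0], [0, 0, 0, 0.001, 0], [0, 0, 0, 0.001, 0]]]';python3 -m handwheel '[[[0, 0, 0, 0.001, 0], [0, 0, 0, 0.001, 0], [0, 0, 0, 0.001, 0]]]'
```

```text
time_s: 12.67
tool_pos: [0.5302, 0.0154, 0.0498]
tool_rot: [0.093, 0.996, -0.0, 0.0]
wrist_force: [-1.6, 0.4, -0.0]
grip_width: 0.0142
grip_force: 45.0
time_s: 12.92
tool_pos: [0.5302, 0.0154, 0.0489]
tool_rot: [0.093, 0.996, -0.0, 0.0]
wrist_force: [-2.2, -0.4, 4.0]
grip_width: 0.0137
grip_force: 45.0
time_s: 13.17
tool_pos: [0.5302, 0.0155, 0.0477]
tool_rot: [0.093, 0.996, 0.0, 0.0]
wrist_force: [-0.6, -0.7, 5.1]
grip_width: 0.0135
grip_force: 45.0
```

Contact at z of about 0.050 means the carrier has dropped fully over the pin, and the platform is now moving. I press on in 1 mm steps.

```bash
for k in 1 2; do python3 -m handwheel '[[[0, 0, 0, 0.001, 0], [0, 0, 0, 0.001, 0], [0, 0, 0, 0.001, 0]]]'; done; python3 -m handwheel '[[[0, 0, 0, 0.001, 0], [0, 0, 0, 0.001, 0], [0, 0, 0, 0.001, 0]]]';  python3 -m handwheel '[[[0, 0, 0, 0.001, 0], [0, 0, 0, 0.001, 0], [0, 0, 0, 0.001, 0]]]'
```

```text
time_s: 13.42
tool_pos: [0.5302, 0.0155, 0.0468]
tool_rot: [0.093, 0.996, 0.0, 0.0]
wrist_force: [-1.4, 0.1, 5.9]
grip_width: 0.0135
grip_force: 45.0
time_s: 13.67
tool_pos: [0.5302, 0.0155, 0.0458]
tool_rot: [0.093, 0.996, -0.0, 0.0]
wrist_force: [-2.9, -1.0, 6.4]
grip_width: 0.0138
grip_force: 45.0
time_s: 13.92
tool_pos: [0.5302, 0.0155, 0.0448]
tool_rot: [0.093, 0.996, -0.0, 0.0]
wrist_force: [-2.4, 0.3, 6.4]
grip_width: 0.0136
grip_force: 45.0
time_s: 14.17
tool_pos: [0.5302, 0.0155, 0.0439]
tool_rot: [0.093, 0.996, -0.0, 0.0]
wrist_force: [-3.0, -1.0, 7.8]
grip_width: 0.0136
grip_force: 45.0
```

```bash
python3 -m handwheel '[[[0, 0, 0, 0.0005, 0], [0, 0, 0, 0.001, 0], [0, 0, 0, 0.001, 0], [0, 0, 0, 0.001, 0]]]'; python3 - <<'E'
from h import *
o=np.zeros((600,800,3),np.uint8)
from station import r
a=r.snapshot("scene")[130:250,180:340]; b=r.snapshot("side")[160:280,190:350]
o[:300,:400]=cv2.resize(a,(400,300)); o[:300,400:]=cv2.resize(b,(400,300)); o[300:,:400]=cv2.resize(r.snapshot("wrist"),(400,300))
cv2.imwrite("pics/f.png",o); print([r.state()["wrist_force"] for _ in range(2)],r.state()["tool_pos"])
E
```

```text
time_s: 14.5
tool_pos: [0.5303, 0.0154, 0.0437]
tool_rot: [0.093, 0.996, -0.0, 0.0]
wrist_force: [-5.8, -0.7, 18.1]
grip_width: 0.0138
grip_force: 45.0
[array([-6.55207416, -1.45174424, 18.2958807 ]), array([-6.55207416, -1.45174424, 18.2958807 ])] [0.53027458 0.01542702 0.04371113]
```

View pics/f.png

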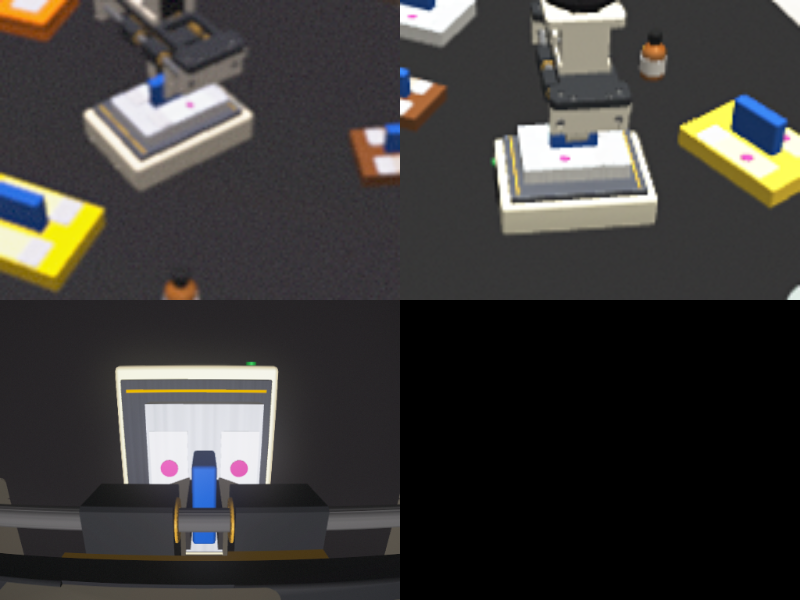

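The carrier lies square and flat on the platform, at scene (180,105) and side (575,160). The force rose sharply to 18 N at z = 0.0437 after 6 mm of travel, so the platform is on its stop. I hand in.

```bash
python3 -c "
from station import r
print(r.job_done())"
```

```text
the job is handed in; nothing more can be done
None
```

I handed the job in with the carrier over the pin, the platform pressed about 6 mm onto its stop (18 N at the wrist) and the gripper still holding at 45 N; no verdict was printed.

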